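# Update the jar-stock tags on the microscopy bench

### The arm

A 7-joint arm with a two-finger parallel gripper is mounted at the origin on the work surface. World frame = base frame: x ahead of the robot, y to its left, z up, the work surface at z = 0. Lengths are in m, angles in rad, forces in N, time in s.
With the tool pointing down it reaches from about 0.35 to 0.9 m from the base axis. Payload 8.1 kg.
Tool frame: the origin (TCP) lies on the centre line of the jaws, within the pads' length; the fingertips stand 14 mm ahead of it and the grasp point (between the pads) lies 5 mm behind it; z points along the fingers, y is the direction in which the jaws open and shut (so a half turn about z gives the same grasp; the last joint's range is limited). The gripper opens to 92 mm and grips with 3 to 60 N. Pads are 19 mm wide; open, the fingers measure 130 mm over their backs; the gripper's body (75 mm by 190 mm) begins 47 mm behind the grasp point.
Start: joints at [-1.399, 0.434, 0.025, 1.573, -0.012, 1.134, -0.075], TCP at [0.17, 0.602, 0.241] pointing down, gripper open.
Joint ranges: [-2.62, 2.62], [-0.44, 2.09], [-1.27, 1.32], [0.08, 2.57], [-1.32, 4.46], [0.12, 2], [-2.74, 2.74]. Speed limits (rad/s): [2.22, 2.22, 3.01, 3.01, 3.14, 3.14, 3.14].

### API

Orientations are given as a rotation vector (axis times angle).
In Python, from cell import arm, optics gives the robot as it stands.
- The arm moves only by the shell command python3 -m creep 'ROWS' [FORCE]. ROWS is JSON, a list of rows, each an object with "translation": the shift along the tool's x, y, z in m, a list of three; "rot": the turn, a rotation vector about the tool's x, y, z in degrees, a list of three; "jaw": the finger opening in m, from 0 to 0.0918. In form: [{"translation": [x, y, z], "rot": [wx, wy, wz], "jaw": jaw}, ...]. A call has 1 to 12 rows; each row shifts and turns the commanded pose from where the row before left it, along the tool's axes as they then stand; what a row does not reach is not made up. A row lasts 1/12 s, in which the tool goes at most 41.7 mm and 7.16 degrees, less where a joint would pass 70% of its speed; a pose out of reach is approached as far as the arm can. A call is refused whole if a number of a shift passes 0.0417 or a number of a turn 7.16, either way. A call with a gripper value outside its range is refused whole. The fingers move at their own pace and stop on an object; FORCE is the grip in N (left out, the last holds). Time passes only in rows, so rows that do not move let the fingers close. It gives the time, the measured TCP pose, the force and the opening at its end, in the units of the state.
- arm.observe(): the state, without advancing time (a new reading comes with each control period).
- optics.get_image(name): name is "scene" or "top" or "wrist"; returns the picture (420x560x3 uint8, red, green, blue); there is no depth.
- optics.camera_info(name): a dict with "fx", "fy", "cx", "cy" (pixels), "R" (3x3) and "t" (3): a world point X has camera coordinates R X + t. Camera axes: x right, y down, z forward; pixel columns grow to the right and rows downward; lengths in m; the calibration is good to about 2 mm. A picture is of the moment at which its call begins: read the wrist's pose just before it. camera_info takes no time and is no camera call; for the wrist camera it gives the pose at the moment of the call.
- arm.sign_off(): hands the job in, once; it reports no verdict.
Trained networks look in the newest picture that a camera, given by its name, has taken for a name from the list of things; names that differ only in an ending like _2 or _b are one class to them, and where a whole thing is asked for, a point or a joint stands for the part that bears it (a point fixed in the world has none). Each returns a list of dicts, best first, with "score" (0 to 1); they miss things now and then, are a little off and sometimes report something else, mostly with a low value. They report only what shows in the picture. A call takes as long as a camera call.
- optics.boxes_of(camera, thing): "location" ([column, row] in pixels, amid what is visible of it).
- optics.pinpoint(camera, thing): "location" ([column, row] in pixels: a listed point, or the origin of a listed thing).
The state is a dict: "clock": time; "joints": joint angles; "dq": joint speeds; "joint_efforts": joint torques, N m; "position": TCP position; "ee_rot": TCP orientation; "force": force on the tool from outside, world axes, zero at the start; "ft_torque": the same for the moment, N m; "width": opening from 0.0 (shut) to 1.0 (fully open).
Only numpy, scipy, OpenCV 4.12 (cv2) and the standard library are available. Lean on these libraries where they do the work, as an engineer would, in place of code of your own. Each camera call takes 0.05 s, during which the arm holds its last target.

### The job

Bring the stock board on the microscopy bench up to date: with a fingertip, gently push over the hinged tags so that the tag in line with each full bin (a jar in both pockets) lies with its solid-disc face up, and the tag of any bin that is not full lies with its open-ring face up. Never squeeze or press hard on a tag or its stand, lift nothing, and leave the jars and everything else on the bench where they are.

Things in the scene. Friction and masses are not known exactly. Their poses are not given: they have to be found in the camera images.
- stand_p: fixed metal stand of one tag, 72 mm wide (y), one of four in a row along y, 95 mm apart, on a 12 mm grey fixed board; origin: centre of its underside; x points away from the robot, z up. Its bin's centre is 125 mm straight in front (-x). Hinge line: along y, 40 mm above the origin. Stop bars 10 mm each side of it and posts at y +-32 mm rise 6 mm above it, nothing more
- tag_p (a joint): white tag of slick plastic (friction 0.2) on stand_p, 50 mm wide x 55 (from hinge) x 4 mm, free edge a 9 mm bead, 30 g. 0: leans to the bin (-x), open ring up (not full); 1.68 rad: leans to the far side (+x), solid disc up (full). At both rests it slopes 42 deg up, its free edge 41 mm beside and 37 mm above the hinge line, open space below. Upright at 0.84; past that it falls over by itself in under 1 s. No catch or spring; firm stops
- stand_q: fixed metal stand of one tag, 72 mm wide (y), one of four in a row along y, 95 mm apart, on a 12 mm grey fixed board; origin: centre of its underside; x points away from the robot, z up. Its bin's centre is 125 mm straight in front (-x). Hinge line: along y, 40 mm above the origin. Stop bars 10 mm each side of it and posts at y +-32 mm rise 6 mm above it, nothing more
- tag_q (a joint): white tag of slick plastic (friction 0.2) on stand_q, 50 mm wide x 55 (from hinge) x 4 mm, free edge a 9 mm bead, 30 g. 0: leans to the bin (-x), open ring up (not full); 1.68 rad: leans to the far side (+x), solid disc up (full). At both rests it slopes 42 deg up, its free edge 41 mm beside and 37 mm above the hinge line, open space below. Upright at 0.84; past that it falls over by itself in under 1 s. No catch or spring; firm stops
- stand_r: fixed metal stand of one tag, 72 mm wide (y), one of four in a row along y, 95 mm apart, on a 12 mm grey fixed board; origin: centre of its underside; x points away from the robot, z up. Its bin's centre is 125 mm straight in front (-x). Hinge line: along y, 40 mm above the origin. Stop bars 10 mm each side of it and posts at y +-32 mm rise 6 mm above it, nothing more
- tag_r (a joint): white tag of slick plastic (friction 0.2) on stand_r, 50 mm wide x 55 (from hinge) x 4 mm, free edge a 9 mm bead, 30 g. 0: leans to the bin (-x), open ring up (not full); 1.68 rad: leans to the far side (+x), solid disc up (full). At both rests it slopes 42 deg up, its free edge 41 mm beside and 37 mm above the hinge line, open space below. Upright at 0.84; past that it falls over by itself in under 1 s. No catch or spring; firm stops
- stand_s: fixed metal stand of one tag, 72 mm wide (y), one of four in a row along y, 95 mm apart, on a 12 mm grey fixed board; origin: centre of its underside; x points away from the robot, z up. Its bin's centre is 125 mm straight in front (-x). Hinge line: along y, 40 mm above the origin. Stop bars 10 mm each side of it and posts at y +-32 mm rise 6 mm above it, nothing more
- tag_s (a joint): white tag of slick plastic (friction 0.2) on stand_s, 50 mm wide x 55 (from hinge) x 4 mm, free edge a 9 mm bead, 30 g. 0: leans to the bin (-x), open ring up (not full); 1.68 rad: leans to the far side (+x), solid disc up (full). At both rests it slopes 42 deg up, its free edge 41 mm beside and 37 mm above the hinge line, open space below. Upright at 0.84; past that it falls over by itself in under 1 s. No catch or spring; firm stops
- bin_a: grey fixed open bin 46 x 84 mm, 35 mm tall, walls and floor 4 mm, two pockets side by side, centres at its y = +-20 mm; origin at the centre of its underside. Full = a jar in both pockets. Jar tops stand 64 mm above this origin. About 60 mm is free between the bin and a tag leaning to it.
- bin_b: grey fixed open bin 46 x 84 mm, 35 mm tall, walls and floor 4 mm, two pockets side by side, centres at its y = +-20 mm; origin at the centre of its underside. Full = a jar in both pockets. Jar tops stand 64 mm above this origin. About 60 mm is free between the bin and a tag leaning to it.
- bin_c: grey fixed open bin 46 x 84 mm, 35 mm tall, walls and floor 4 mm, two pockets side by side, centres at its y = +-20 mm; origin at the centre of its underside. Full = a jar in both pockets. Jar tops stand 64 mm above this origin. About 60 mm is free between the bin and a tag leaning to it.
- bin_d: grey fixed open bin 46 x 84 mm, 35 mm tall, walls and floor 4 mm, two pockets side by side, centres at its y = +-20 mm; origin at the centre of its underside. Full = a jar in both pockets. Jar tops stand 64 mm above this origin. About 60 mm is free between the bin and a tag leaning to it.
- jar_1: loose glass specimen jar with white cap, 30 mm across, 60 mm tall, standing in a pocket of one of the bins; origin at the centre of its underside
- jar_2: loose glass specimen jar with white cap, 30 mm across, 60 mm tall, standing in a pocket of one of the bins; origin at the centre of its underside
- jar_3: loose glass specimen jar with white cap, 30 mm across, 60 mm tall, standing in a pocket of one of the bins; origin at the centre of its underside
- jar_4: loose glass specimen jar with white cap, 30 mm across, 60 mm tall, standing in a pocket of one of the bins; origin at the centre of its underside
- jar_5: loose glass specimen jar with white cap, 30 mm across, 60 mm tall, standing in a pocket of one of the bins; origin at the centre of its underside
- jar_6: loose glass specimen jar with white cap, 30 mm across, 60 mm tall, standing in a pocket of one of the bins; origin at the centre of its underside
- jar_7: loose glass specimen jar with white cap, 30 mm across, 60 mm tall, standing in a pocket of one of the bins; origin at the centre of its underside
- stopper: bystander: black rubber stopper, tapered, 26 mm across, 24 mm tall, on the board's left (+y) end; origin at the centre of its underside
- cap: bystander: white spare screw cap, 32 mm across, 12 mm tall, on the board's right (-y) end; origin at the centre of its underside
- dish: bystander: clear closed petri dish, 90 mm across, 16 mm tall, on the bench beyond the board; origin at the centre of its underside
- dropper: bystander: amber dropper bottle, 30 mm across, 65 mm tall, on the bench beyond the board; origin at the centre of its underside
- beaker: bystander: glass beaker, 60 mm across, 70 mm tall, on the bench right of the board; origin at the centre of its underside

How it is judged:
By the outcome, as a careful person would: the job done as asked, in the order asked, and still so for the second after the job is handed in, with the robot touching nothing.
It also fails if it takes over 54 s, if anything falls off the work surface, if the arm or the gripper's body presses on something with over 40 N, if the wrist force passes 120 N, or if a joint passes its speed limit or range.

## Working session

There is one attempt and no reset: what is moved stays moved. The work goes in short steps, Python scripts to look and compute and a shell command to move; the robot and the scene stay as the last step left them, time stands still between calls to the robot, and variables do not carry over. Pictures are saved under pics/ and viewed, and the job is handed in when it is done.

```bash
ls; mkdir -p pics
python3 - <<'E'
from cell import arm, optics
import cv2
s=arm.observe();print(s)
for n in("scene","top"):
    im=optics.get_image(n);cv2.imwrite(f"pics/{n}0.png",im[:,:,::-1]);print(n,optics.camera_info(n))
E
```

```text
pics
{'clock': 0.0, 'joints': array([-1.39856948,  0.43523258,  0.02497243,  1.57409254, -0.011594  ,
        1.13398947, -0.07509182]), 'dq': array([-0.00112027,  0.00125228,  0.00029317,  0.00136332, -0.00154502,
       -0.00070541,  0.00098941]), 'joint_efforts': array([ 1.70365252e-04, -6.67864609e+01,  9.84794386e-01, -3.14452565e+01,
       -6.07695244e-02,  4.29816486e-02,  1.53826068e-04]), 'position': array([0.1695355 , 0.60106244, 0.23994075]), 'ee_rot': array([-4.30421358e-01, -3.11189797e+00,  2.47484892e-03]), 'force': array([-0.55247378, -0.07445196, -0.59985434]), 'ft_torque': array([-0.0055839 ,  0.08556257, -0.02862542]), 'width': 0.9977327936407806}
scene {'fx': 530.9395217582323, 'fy': 530.9395217582323, 'cx': 279.8879448825504, 'cy': 204.31991931349336, 'R': array([[ 0.35558602,  0.93462927, -0.00516847],
       [ 0.71506729, -0.27560482, -0.64243346],
       [-0.60186157,  0.22474455, -0.76632404]]), 't': array([-0.18634016, -0.38120014,  1.35275995])}
top {'fx': 496.6490786134514, 'fy': 496.6490786134514, 'cx': 276.8344419448063, 'cy': 204.19557614155104, 'R': array([[ 0.02947705, -0.99956452, -0.0013663 ],
       [-0.97426014, -0.02842515, -0.22362733],
       [ 0.22349111,  0.007923  , -0.97467377]]), 't': array([-0.05236588,  0.57612553,  0.82893809])}
```

View pics/scene0.png

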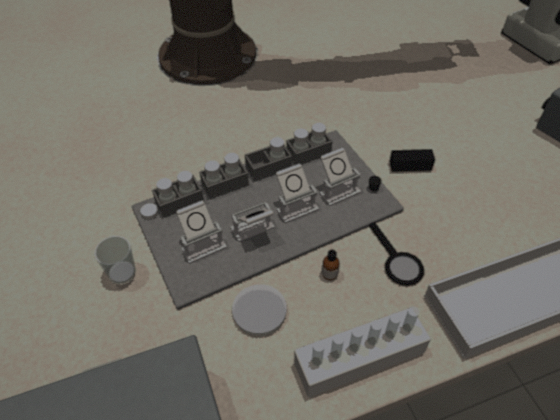

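View pics/top0.png

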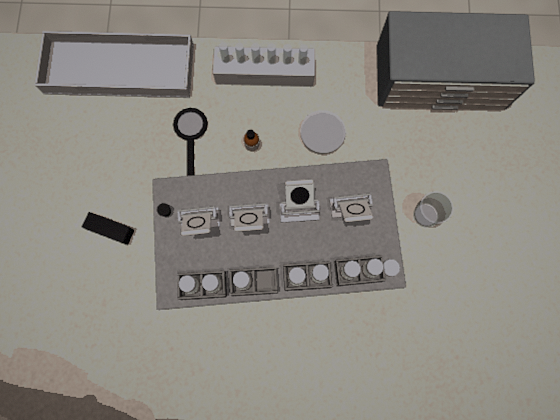

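```bash
cat > h.py <<'E'
import numpy as np
from cell import arm, optics
def ray(cam,uv,z):
    c=optics.camera_info(cam);R=np.array(c["R"]);t=np.array(c["t"])
    d=R.T@np.array([(uv[0]-c["cx"])/c["fx"],(uv[1]-c["cy"])/c["fy"],1]);o=-R.T@t
    return o+d*(z-o[2])/d[2]
def proj(cam,X):
    c=optics.camera_info(cam);p=np.array(c["R"])@np.array(X)+np.array(c["t"])
    return np.array([c["fx"]*p[0]/p[2]+c["cx"],c["fy"]*p[1]/p[2]+c["cy"]])
E
python3 - <<'E'
from h import *
import cv2
im=optics.get_image("top");cv2.imwrite("pics/topz.png",cv2.resize(im[150:310,145:415,::-1],None,fx=2.9,fy=2.9,interpolation=cv2.INTER_CUBIC))
optics.get_image("scene")
for cam in("top","scene"):
  for th,z in(("stand_p",.012),("bin_a",.012),("jar_1",.016)):
    for d in optics.pinpoint(cam,th):
        print(cam,th,round(d["score"],2),np.round(d["location"],1),np.round(ray(cam,d["location"],z),3))
E
```

```text
top stand_p 0.89 [202.9 219.7] [0.555 0.104 0.012]
top stand_p 0.83 [299.4 210.3] [ 0.579 -0.078  0.012]
top stand_p 0.72 [248.8 215. ] [0.567 0.018 0.012]
top stand_p 0.61 [345.5 205.4] [ 0.591 -0.166  0.012]
top stand_p 0.55 [240.  282.6] [0.439 0.028 0.012]
top bin_a 0.94 [204.7 286.5] [0.43  0.093 0.012]
top bin_a 0.8 [255.6 280.3] [ 0.444 -0.     0.012]
top bin_a 0.76 [356.4 268.1] [ 0.472 -0.186  0.012]
top bin_a 0.7 [201.5 216.1] [0.562 0.107 0.012]
top bin_a 0.59 [305.7 276.8] [ 0.454 -0.092  0.012]
top bin_a 0.44 [390.5 266.9] [ 0.476 -0.249  0.012]
top jar_1 0.85 [193.6 284.2] [0.434 0.113 0.016]
top jar_1 0.82 [346.7 272. ] [ 0.464 -0.168  0.016]
top jar_1 0.8 [367.1 266.8] [ 0.475 -0.205  0.016]
top jar_1 0.8 [316.7 276.5] [ 0.454 -0.112  0.016]
top jar_1 0.76 [239.7 284.5] [0.436 0.029 0.016]
top jar_1 0.75 [295.2 277.8] [ 0.451 -0.073  0.016]
top jar_1 0.73 [213.5 282.9] [0.437 0.077 0.016]
scene stand_p 0.83 [342.6 192.9] [0.558 0.118 0.012]
scene stand_p 0.74 [254.5 223.9] [ 0.569 -0.067  0.012]
scene stand_p 0.74 [258.1 310.1] [ 0.74  -0.12   0.012]
scene stand_p 0.6 [299.  212.8] [0.574 0.02  0.012]
scene stand_p 0.58 [202.9 249.6] [ 0.591 -0.173  0.012]
scene bin_a 0.92 [177.1 199.7] [ 0.459 -0.188  0.012]
scene bin_a 0.89 [309.9 152.1] [0.431 0.102 0.012]
scene bin_a 0.68 [226.8 186.1] [ 0.46  -0.088  0.012]
scene bin_a 0.68 [270.8 168.4] [0.446 0.01  0.012]
scene bin_a 0.19 [298.3 156.7] [0.435 0.075 0.012]
scene jar_1 0.91 [190.6 193. ] [ 0.455 -0.159  0.016]
scene jar_1 0.82 [278.5 162.6] [0.44  0.029 0.016]
scene jar_1 0.8 [171.2 203.1] [ 0.467 -0.2    0.016]
scene jar_1 0.8 [213.5 185.9] [ 0.454 -0.113  0.016]
scene jar_1 0.65 [316.4 144.6] [0.419 0.122 0.016]
scene jar_1 0.63 [234.  178.8] [ 0.45  -0.069  0.016]
scene jar_1 0.61 [298.2 156.7] [0.439 0.073 0.016]
```

View pics/topz.png

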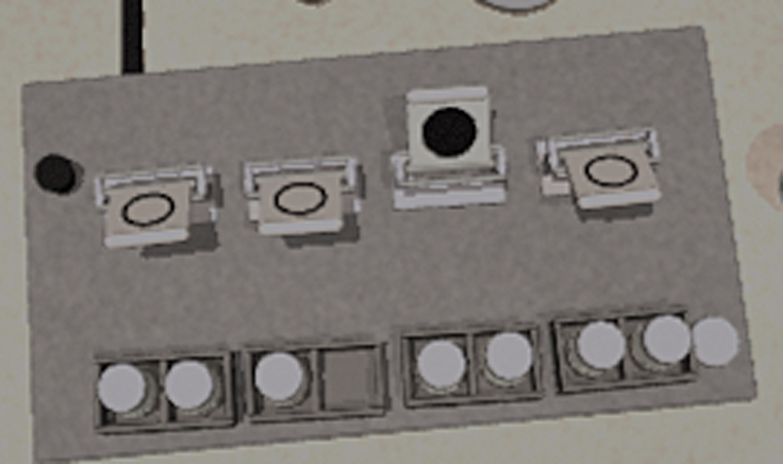

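Run:
```python
from h import *
import numpy as np
from scipy.optimize import least_squares
from scipy.spatial.transform import Rotation as Ro
st=[[(.555,.104),(.558,.118)],[(.567,.018),(.574,.020)],[(.579,-.078),(.569,-.067)],[(.591,-.166),(.591,-.173)]]
bi=[[(.430,.093),(.431,.102)],[(.444,0),(.446,.010)],[(.454,-.092),(.460,-.088)],[(.472,-.186),(.459,-.188)]]
def m(p,k,b):
    c,s=np.cos(p[2]),np.sin(p[2]); l=np.array([-.125 if b else 0,(1.5-k)*.095])
    return p[:2]+np.array([c*l[0]-s*l[1],s*l[0]+c*l[1]])
f=lambda p:np.concatenate([m(p,k,b)-q for b,A in((0,st),(1,bi)) for k in range(4) for q in A[k]])
r=least_squares(f,[.57,-.03,.1],loss="soft_l1",f_scale=.005);p=r.x;print(p,np.degrees(p[2]),np.abs(r.fun).max())
for k in range(4):print(k,m(p,k,0),m(p,k,1))
s=arm.observe();R=Ro.from_rotvec(s["ee_rot"]).as_matrix();print(R.round(3),s["position"])
X=np.array([np.cos(p[2]),np.sin(p[2])])
Y=np.array([-X[1],X[0]])
a=np.degrees(np.arctan2(R[1,1],R[0,1])-np.arctan2(Y[1],Y[0]));print("tool y vs board y deg",a)
for k in (0,3):
    q=m(p,k,0); tgt=np.r_[q-.074*X,.130]; print("pre",k,tgt,"tool shift",R.T@(tgt-s["position"]))
import cv2
for cam in("top","scene"):
    im=optics.get_image(cam)[:,:,::-1].copy()
    im=cv2.resize(im,None,fx=1.4,fy=1.4)
    for k in range(4):
        q=m(p,k,0)
        for P in (np.r_[q+.032*Y,.058],np.r_[q-.032*Y,.058],np.r_[q-.041*X+.025*Y,.089],np.r_[q-.041*X-.025*Y,.089],np.r_[m(p,k,1),.047]):
            u=proj(cam,P)*1.4;cv2.circle(im,tuple(int(v) for v in u),2,(0,0,255),-1)
    cv2.imwrite(f"pics/ov_{cam}.png",im[80:480] if cam=="scene" else im[180:460])
```

```text
[ 0.57355256 -0.02827597  0.12283235] 7.037775297621543 0.010372438188798516
0 [0.55609293 0.11315038] [0.43203474 0.09783491]
1 [0.56773269 0.01886614] [0.44367449 0.00355068]
2 [ 0.57937244 -0.07541809] [ 0.45531424 -0.09073355]
3 [ 0.59101219 -0.16970232] [ 0.46695399 -0.18501778]
[[-0.962  0.271 -0.   ]
 [ 0.271  0.962 -0.   ]
 [ 0.    -0.    -1.   ]] [0.16958295 0.6015329  0.24071171]
tool y vs board y deg -22.784797008313404
pre 0 [0.48265048 0.10408362 0.13      ] tool shift [-0.43632275 -0.3938149   0.11070874]
pre 3 [ 0.51756974 -0.17876907  0.13      ] tool shift [-0.54669498 -0.6565752   0.11070983]
```

View pics/ov_top.png

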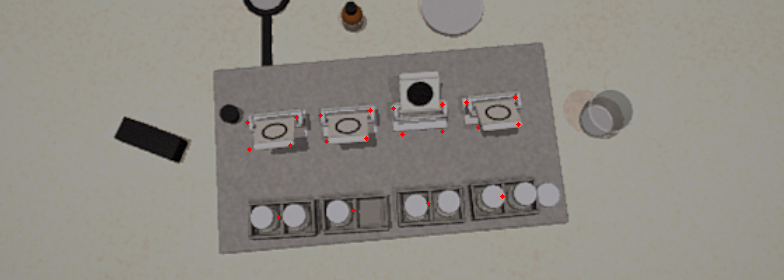

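View pics/ov_scene.png

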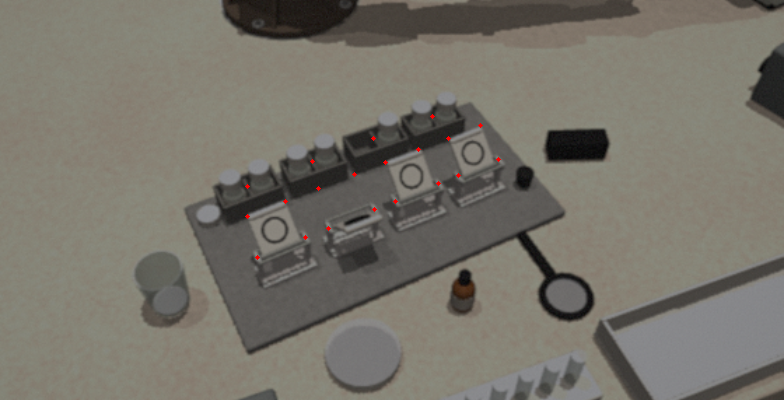

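```bash
python3 -m creep '[{"translation":[-0.028,-0.025,0],"rot":[0,0,0],"jaw":0},{"translation":[-0.028,-0.025,0],"rot":[0,0,0],"jaw":0},{"translation":[-0.028,-0.025,0],"rot":[0,0,0],"jaw":0},{"translation":[-0.028,-0.025,0],"rot":[0,0,0],"jaw":0},{"translation":[-0.028,-0.025,0],"rot":[0,0,0],"jaw":0},{"translation":[-0.028,-0.025,0],"rot":[0,0,0],"jaw":0},{"translation":[-0.028,-0.025,0],"rot":[0,0,0],"jaw":0},{"translation":[-0.028,-0.025,0],"rot":[0,0,0],"jaw":0},{"translation":[0,0,0],"rot":[0,0,-5.7],"jaw":0},{"translation":[0,0,0],"rot":[0,0,-5.7],"jaw":0},{"translation":[0,0,0],"rot":[0,0,-5.7],"jaw":0},{"translation":[0,0,0],"rot":[0,0,-5.7],"jaw":0}]' 5
cat >> h.py <<'E'
from scipy.spatial.transform import Rotation as Ro
P=[.57355,-.02828];YAW=.1228
X=np.array([np.cos(YAW),np.sin(YAW),0]);Y=np.array([-X[1],X[0],0])
def stand(k): return np.r_[P,.012]+(1.5-k)*.095*Y
def go(k,dx,dz):
    "tool shift to put TCP at dx (board x) from stand k hinge, fingertip z=dz"
    s=arm.observe();R=Ro.from_rotvec(s["ee_rot"]).as_matrix()
    t=stand(k)+dx*X;t[2]=dz+.014
    a=np.degrees(np.arctan2(R[1,1],R[0,1])-np.arctan2(Y[1],Y[0]))
    d=s["position"]-stand(k)
    print("t",round(s["clock"],2),"shift",(R.T@(t-s["position"])).round(4),"yaw err",a.round(2),"tilt",R[2].round(3),"board-rel",np.round([d@X,d@Y,s["position"][2]-.014],4),"F",s["force"].round(1),"w",round(s["width"],3))
E
python3 -c "
from h import *
go(0,-.074,.13)"
```

```text
clock: 1.6
position: [0.3312, 0.348, 0.241]
ee_rot: [-0.2, 3.135, 0.001]
force: [-0.5, 1.3, -0.1]
width: 0.18
t 1.6 shift [-0.1193 -0.2613  0.0969] yaw err 0.25 tilt [-0.  0. -1.] board-rel [-0.1945  0.2607  0.227 ] F [-0.5  1.3 -0.1] w 0.18
```

```bash
python3 -m creep '[{"translation":[-0.012,-0.026,0.008],"rot":[0,0,0],"jaw":0},{"translation":[-0.012,-0.026,0.008],"rot":[0,0,0],"jaw":0},{"translation":[-0.012,-0.026,0.008],"rot":[0,0,0],"jaw":0},{"translation":[-0.012,-0.026,0.008],"rot":[0,0,0],"jaw":0},{"translation":[-0.012,-0.026,0.008],"rot":[0,0,0],"jaw":0},{"translation":[-0.012,-0.026,0.008],"rot":[0,0,0],"jaw":0},{"translation":[-0.012,-0.026,0.008],"rot":[0,0,0],"jaw":0},{"translation":[-0.012,-0.026,0.008],"rot":[0,0,0],"jaw":0},{"translation":[-0.012,-0.026,0.008],"rot":[0,0,0],"jaw":0},{"translation":[-0.012,-0.026,0.008],"rot":[0,0,0],"jaw":0},{"translation":[0,0,0],"rot":[0,0,0],"jaw":0},{"translation":[0,0,0],"rot":[0,0,0],"jaw":0}]'
python3 -c "
from h import *
import cv2
go(0,-.074,.072)
for n in('wrist','scene'):
    cv2.imwrite('pics/%s1.png'%n,optics.get_image(n)[:,:,::-1])"
```

```text
clock: 2.6
position: [0.4824, 0.1034, 0.1605]
ee_rot: [0.188, -3.136, 0.001]
force: [-0.7, 0.3, 0.4]
width: 0.002
t 2.6 shift [-0.0004  0.0007  0.0745] yaw err -0.19 tilt [ 0.    -0.001 -1.   ] board-rel [-0.0744 -0.0007  0.1465] F [-0.7  0.3  0.4] w 0.002
```

View pics/wrist1.png

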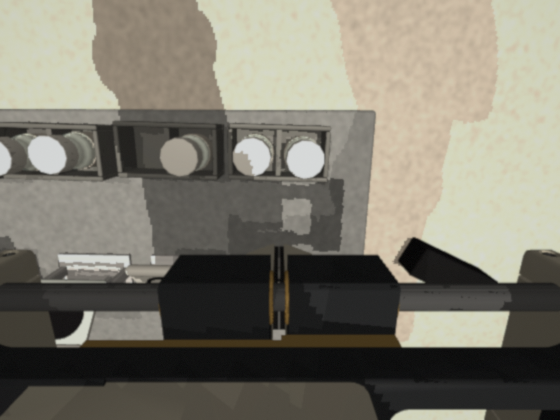

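View pics/scene1.png

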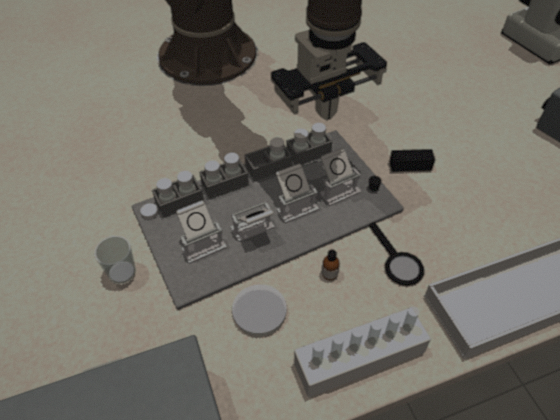

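```bash
python3 -m creep '[{"translation":[0,0,0.012],"rot":[0,0,0],"jaw":0},{"translation":[0,0,0.012],"rot":[0,0,0],"jaw":0},{"translation":[0,0,0.012],"rot":[0,0,0],"jaw":0},{"translation":[0,0,0.012],"rot":[0,0,0],"jaw":0},{"translation":[0,0,0.012],"rot":[0,0,0],"jaw":0},{"translation":[0,0,0.012],"rot":[0,0,0],"jaw":0},{"translation":[0,0,0],"rot":[0,0,0],"jaw":0},{"translation":[0,0,0],"rot":[0,0,0],"jaw":0}]'
python3 -c "
from h import *
import cv2
go(0,-.01,.074)
for n in('top','scene'):
    cv2.imwrite('pics/%s2.png'%n,cv2.resize(optics.get_image(n)[100:320,120:420,::-1],None,fx=2.6,fy=2.6))"
```

```text
clock: 3.37
position: [0.4813, 0.1061, 0.0888]
ee_rot: [0.196, -3.135, -0.0]
force: [0.1, -0.6, -0.1]
width: 0.007
t 3.37 shift [-0.0651 -0.0023  0.0007] yaw err 0.13 tilt [ 0.001  0.    -1.   ] board-rel [-0.0751  0.0022  0.0748] F [ 0.1 -0.6 -0.1] w 0.007
```

View pics/scene2.png

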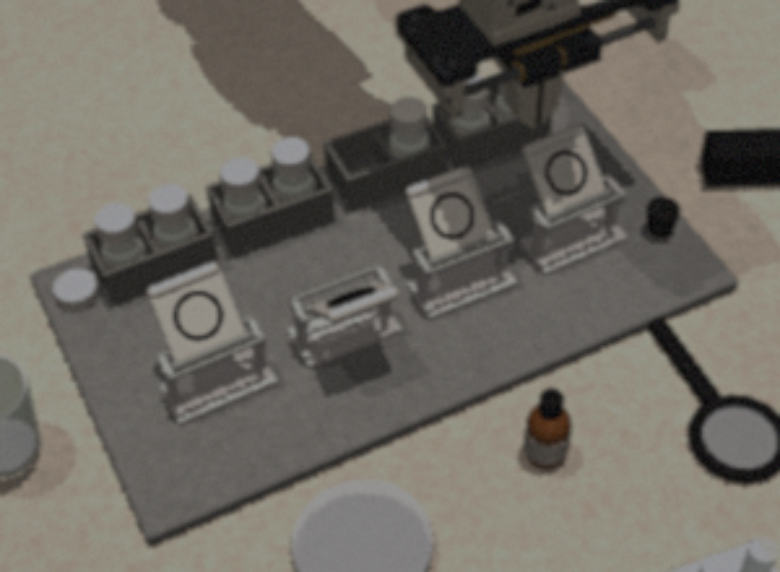

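View pics/top2.png

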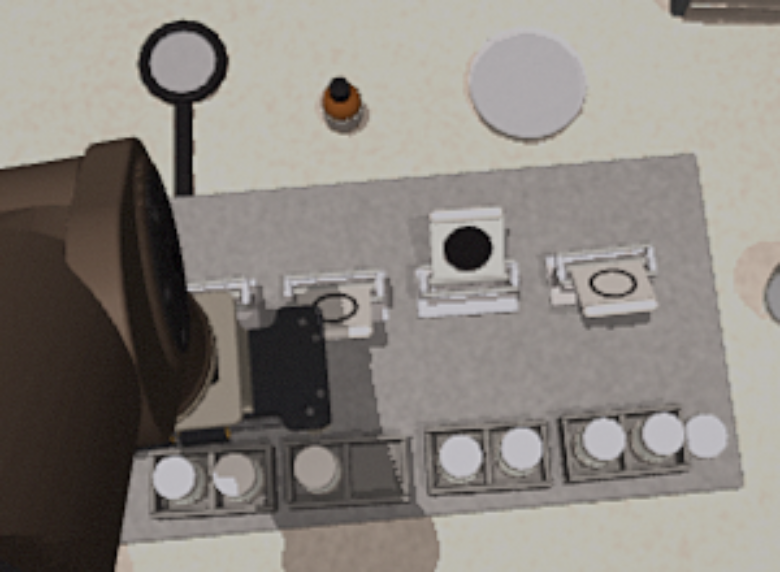

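```bash
python3 -m creep '[{"translation":[-0.004,0,0],"rot":[0,0,0],"jaw":0},{"translation":[-0.004,0,0],"rot":[0,0,0],"jaw":0},{"translation":[-0.004,0,0],"rot":[0,0,0],"jaw":0},{"translation":[-0.004,0,0],"rot":[0,0,0],"jaw":0},{"translation":[-0.004,0,0],"rot":[0,0,0],"jaw":0},{"translation":[-0.004,0,0],"rot":[0,0,0],"jaw":0},{"translation":[-0.004,0,0],"rot":[0,0,0],"jaw":0},{"translation":[-0.004,0,0],"rot":[0,0,0],"jaw":0},{"translation":[-0.004,0,0],"rot":[0,0,0],"jaw":0},{"translation":[-0.004,0,0],"rot":[0,0,0],"jaw":0}]'
python3 -c "
from h import *
import cv2
go(0,-.008,.074)
for n in('scene',):
    cv2.imwrite('pics/%s3.png'%n,cv2.resize(optics.get_image(n)[100:320,120:420,::-1],None,fx=2.6,fy=2.6))"
```

```text
clock: 4.3
position: [0.522, 0.1099, 0.0887]
ee_rot: [0.193, -3.136, -0.0]
force: [-0.1, 1.3, 0.3]
width: 0.002
t 4.3 shift [-0.0262 -0.001   0.0007] yaw err 0.01 tilt [ 0.  0. -1.] board-rel [-0.0342  0.001   0.0747] F [-0.1  1.3  0.3] w 0.002
```

View pics/scene3.png

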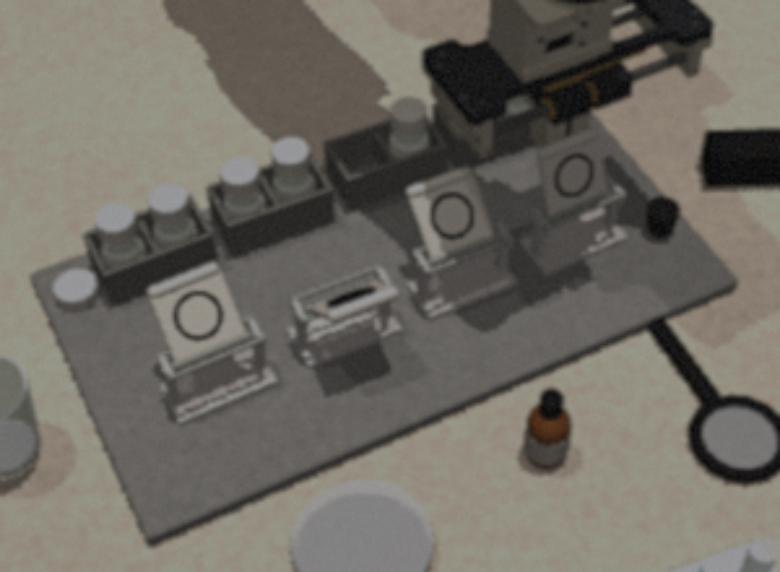

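The tag is rising with the finger, with no significant force. I'll keep going.

```bash
python3 -m creep '[{"translation":[-0.004,0,0],"rot":[0,0,0],"jaw":0},{"translation":[-0.004,0,0],"rot":[0,0,0],"jaw":0},{"translation":[-0.004,0,0],"rot":[0,0,0],"jaw":0},{"translation":[-0.004,0,0],"rot":[0,0,0],"jaw":0},{"translation":[-0.004,0,0],"rot":[0,0,0],"jaw":0},{"translation":[-0.004,0,0],"rot":[0,0,0],"jaw":0},{"translation":[-0.004,0,0],"rot":[0,0,0],"jaw":0},{"translation":[-0.003,0,0],"rot":[0,0,0],"jaw":0},{"translation":[0,0,0],"rot":[0,0,0],"jaw":0},{"translation":[0,0,0],"rot":[0,0,0],"jaw":0},{"translation":[0,0,0],"rot":[0,0,0],"jaw":0},{"translation":[0,0,0],"rot":[0,0,0],"jaw":0}]'
python3 -c "
from h import *
import cv2
go(0,-.074,.13)
for n in('scene',):
    cv2.imwrite('pics/%s4.png'%n,cv2.resize(optics.get_image(n)[100:320,120:420,::-1],None,fx=2.6,fy=2.6))"
```

```text
clock: 5.35
position: [0.5522, 0.1136, 0.0887]
ee_rot: [0.193, -3.135, -0.0]
force: [-0.1, -0.1, 0.0]
width: 0.005
t 5.35 shift [ 0.0702 -0.0009 -0.0553] yaw err 0.02 tilt [ 0.  0. -1.] board-rel [-0.0038  0.001   0.0747] F [-0.1 -0.1  0. ] w 0.005
```

View pics/scene4.png

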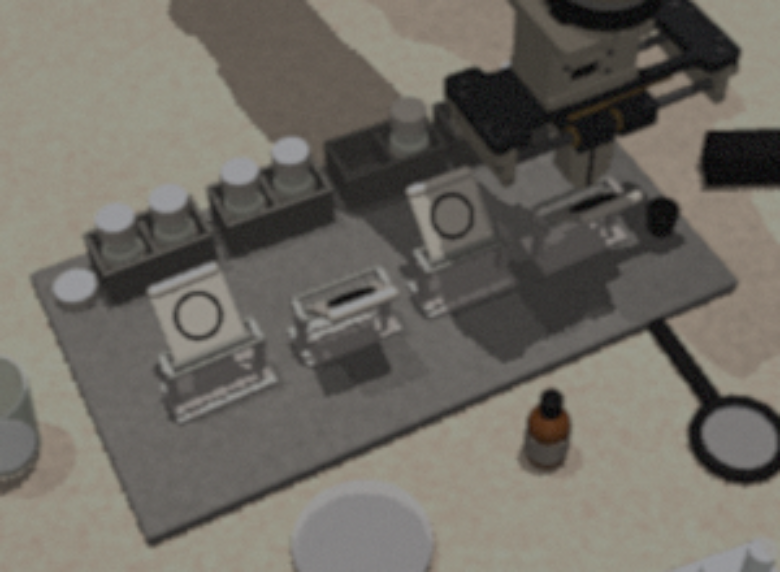

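```bash
python3 -m creep '[{"translation":[0.008,0,0],"rot":[0,0,0],"jaw":0},{"translation":[0.012,0,0],"rot":[0,0,0],"jaw":0},{"translation":[0.012,0,-0.014],"rot":[0,0,0],"jaw":0},{"translation":[0.012,0,-0.014],"rot":[0,0,0],"jaw":0},{"translation":[0.012,0,-0.014],"rot":[0,0,0],"jaw":0},{"translation":[0.012,0,-0.014],"rot":[0,0,0],"jaw":0},{"translation":[0.002,0,-0.014],"rot":[0,0,0],"jaw":0},{"translation":[0,-0.028,0],"rot":[0,0,0],"jaw":0},{"translation":[0,-0.028,0],"rot":[0,0,0],"jaw":0},{"translation":[0,-0.028,0],"rot":[0,0,0],"jaw":0},{"translation":[0,-0.028,0],"rot":[0,0,0],"jaw":0},{"translation":[0,-0.028,0],"rot":[0,0,0],"jaw":0}]'
python3 -c "
from h import *
go(3,-.074,.13)"
python3 -m creep '[{"translation":[0,-0.028,0],"rot":[0,0,0],"jaw":0},{"translation":[0,-0.028,0],"rot":[0,0,0],"jaw":0},{"translation":[0,-0.028,0],"rot":[0,0,0],"jaw":0},{"translation":[0,-0.028,0],"rot":[0,0,0],"jaw":0},{"translation":[0,-0.028,0],"rot":[0,0,0],"jaw":0},{"translation":[0,0,0],"rot":[0,0,0],"jaw":0},{"translation":[0,0,0],"rot":[0,0,0],"jaw":0},{"translation":[0,0,0],"rot":[0,0,0],"jaw":0}]'
python3 -c "
from h import *
import cv2
go(3,-.074,.074)
for n in('top','scene'):
    cv2.imwrite('pics/%s5.png'%n,cv2.resize(optics.get_image(n)[100:320,120:420,::-1],None,fx=2.6,fy=2.6))"
```

```text
clock: 6.4
position: [0.4993, -0.035, 0.1588]
ee_rot: [-0.194, 3.136, 0.0]
force: [0.2, 0.0, -0.2]
width: 0.002
t 6.4 shift [-0.0004 -0.1449  0.0148] yaw err 0.04 tilt [-0.  0. -1.] board-rel [-0.0745  0.1449  0.1448] F [ 0.2  0.  -0.2] w 0.002
clock: 7.07
position: [0.5167, -0.1721, 0.1585]
ee_rot: [0.193, -3.135, -0.001]
force: [0.0, 0.2, -0.3]
width: 0.005
t 7.07 shift [-0.     -0.0068  0.0705] yaw err 0.01 tilt [ 0.     0.001 -1.   ] board-rel [-0.074   0.0067  0.1445] F [ 0.   0.2 -0.3] w 0.005
```

View pics/scene5.png

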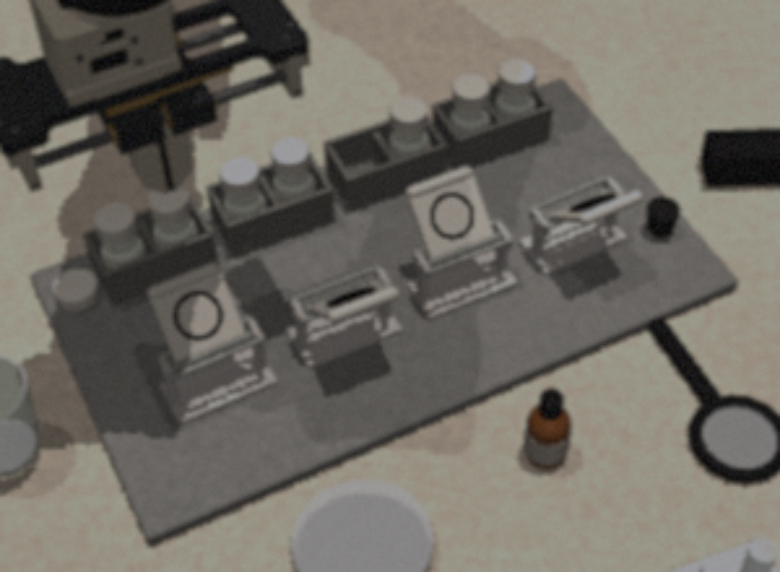

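View pics/top5.png

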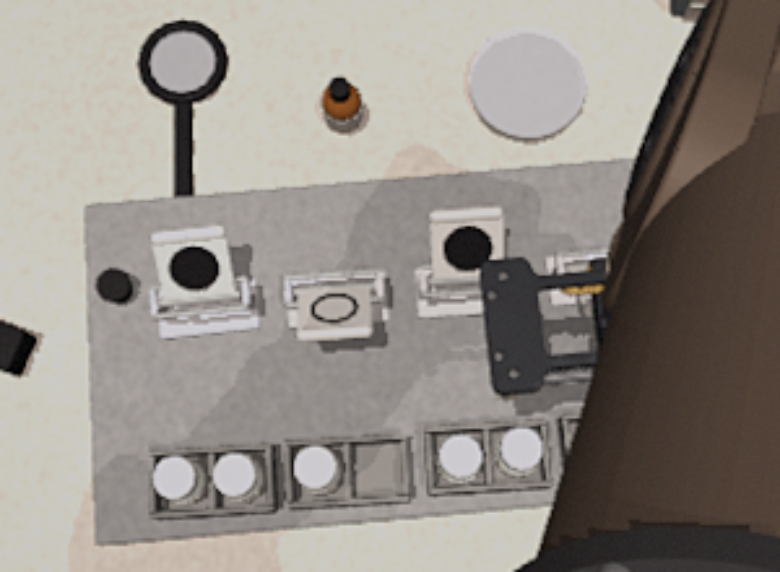

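Leftmost tag (disc at 194,268 in the top crop) now lies disc up and its bin is undisturbed. Next is the rightmost tag.

```bash
python3 -m creep '[{"translation":[0,-0.0065,0.01],"rot":[0,0,0],"jaw":0},{"translation":[0,0,0.012],"rot":[0,0,0],"jaw":0},{"translation":[0,0,0.012],"rot":[0,0,0],"jaw":0},{"translation":[0,0,0.012],"rot":[0,0,0],"jaw":0},{"translation":[0,0,0.012],"rot":[0,0,0],"jaw":0},{"translation":[0,0,0.012],"rot":[0,0,0],"jaw":0},{"translation":[0,0,0],"rot":[0,0,0],"jaw":0},{"translation":[0,0,0],"rot":[0,0,0],"jaw":0}]'
python3 -c "
from h import *
import cv2
go(3,-.004,.074)
for n in('scene',):
    cv2.imwrite('pics/%s6.png'%n,cv2.resize(optics.get_image(n)[100:320,120:420,::-1],None,fx=2.6,fy=2.6))"
```

```text
clock: 7.83
position: [0.5175, -0.1789, 0.0879]
ee_rot: [0.194, -3.134, -0.001]
force: [-0.4, -0.1, 0.3]
width: 0.006
t 7.83 shift [-0.07    0.     -0.0002] yaw err 0.05 tilt [ 0.002  0.001 -1.   ] board-rel [-0.074  -0.0001  0.0739] F [-0.4 -0.1  0.3] w 0.006
```

View pics/scene6.png

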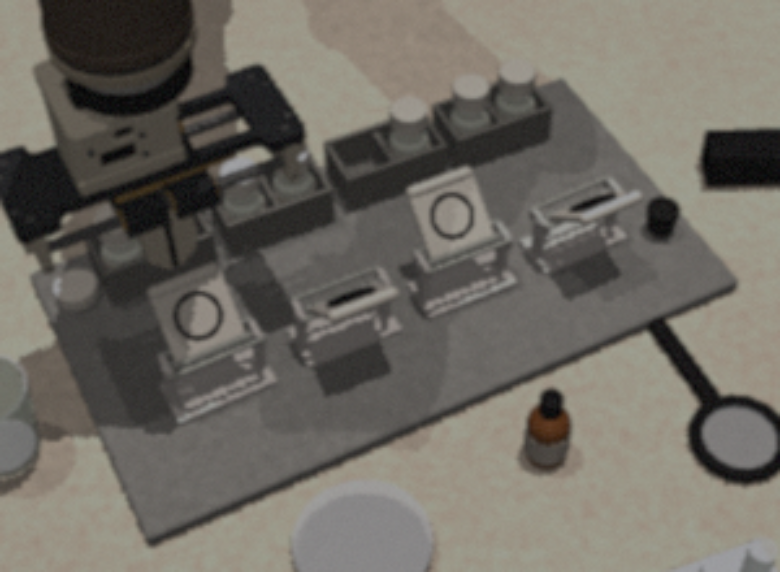

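The fingers sit behind the rightmost tag (crop 175,250), which still leans with its ring up. I'll push it now.

```bash
python3 -m creep '[{"translation":[-0.004,0,0],"rot":[0,0,0],"jaw":0},{"translation":[-0.004,0,0],"rot":[0,0,0],"jaw":0},{"translation":[-0.004,0,0],"rot":[0,0,0],"jaw":0},{"translation":[-0.004,0,0],"rot":[0,0,0],"jaw":0},{"translation":[-0.004,0,0],"rot":[0,0,0],"jaw":0},{"translation":[-0.004,0,0],"rot":[0,0,0],"jaw":0},{"translation":[-0.004,0,0],"rot":[0,0,0],"jaw":0},{"translation":[-0.004,0,0],"rot":[0,0,0],"jaw":0},{"translation":[-0.004,0,0],"rot":[0,0,0],"jaw":0},{"translation":[-0.004,0,0],"rot":[0,0,0],"jaw":0}]'
python3 -c "
from h import *
go(3,-.004,.074)"
```

```text
clock: 8.72
position: [0.5582, -0.1743, 0.0887]
ee_rot: [0.193, -3.136, -0.0]
force: [-0.4, -0.6, -0.0]
width: 0.006
t 8.72 shift [-0.0291  0.0005  0.0007] yaw err 0.02 tilt [ 0.  0. -1.] board-rel [-0.0331 -0.0005  0.0747] F [-0.4 -0.6 -0. ] w 0.006
```

```bash
python3 -m creep '[{"translation":[-0.004,0,0],"rot":[0,0,0],"jaw":0},{"translation":[-0.004,0,0],"rot":[0,0,0],"jaw":0},{"translation":[-0.004,0,0],"rot":[0,0,0],"jaw":0},{"translation":[-0.004,0,0],"rot":[0,0,0],"jaw":0},{"translation":[-0.004,0,0],"rot":[0,0,0],"jaw":0},{"translation":[-0.004,0,0],"rot":[0,0,0],"jaw":0},{"translation":[-0.003,0,0],"rot":[0,0,0],"jaw":0},{"translation":[-0.002,0,0],"rot":[0,0,0],"jaw":0},{"translation":[0,0,0],"rot":[0,0,0],"jaw":0},{"translation":[0,0,0],"rot":[0,0,0],"jaw":0},{"translation":[0,0,0],"rot":[0,0,0],"jaw":0},{"translation":[0,0,0],"rot":[0,0,0],"jaw":0}]'
python3 -m creep '[{"translation":[0.008,0,0],"rot":[0,0,0],"jaw":0},{"translation":[0.012,0,0],"rot":[0,0,0],"jaw":0},{"translation":[0.012,0,-0.014],"rot":[0,0,0],"jaw":0},{"translation":[0.012,0,-0.014],"rot":[0,0,0],"jaw":0},{"translation":[0.012,0,-0.014],"rot":[0,0,0],"jaw":0},{"translation":[0.012,0,-0.02],"rot":[0,0,0],"jaw":0},{"translation":[0.02,0,-0.025],"rot":[0,0,0],"jaw":0},{"translation":[0.02,0,-0.025],"rot":[0,0,0],"jaw":0},{"translation":[0.02,0,-0.025],"rot":[0,0,0],"jaw":0},{"translation":[0.02,0,-0.025],"rot":[0,0,0],"jaw":0},{"translation":[0,0,0],"rot":[0,0,0],"jaw":0},{"translation":[0,0,0],"rot":[0,0,0],"jaw":0}]'
python3 -c "
from h import *
import cv2
go(3,-.074,.074)
for n in('top','scene'):
    cv2.imwrite('pics/%s7.png'%n,cv2.resize(optics.get_image(n)[100:320,120:470,::-1],None,fx=2.25,fy=2.25))"
```

```text
clock: 9.72
position: [0.5863, -0.1709, 0.0887]
ee_rot: [0.193, -3.136, -0.0]
force: [-0.6, 0.1, -1.2]
width: 0.008
clock: 10.72
position: [0.4392, -0.1895, 0.252]
ee_rot: [-0.191, 3.132, -0.0]
force: [0.5, 0.6, -1.6]
width: 0.007
t 10.72 shift [-0.0785  0.0012  0.1643] yaw err -0.06 tilt [-0.003 -0.    -1.   ] board-rel [-0.1531 -0.001   0.238 ] F [ 0.5  0.6 -1.6] w 0.007
```

View pics/scene7.png

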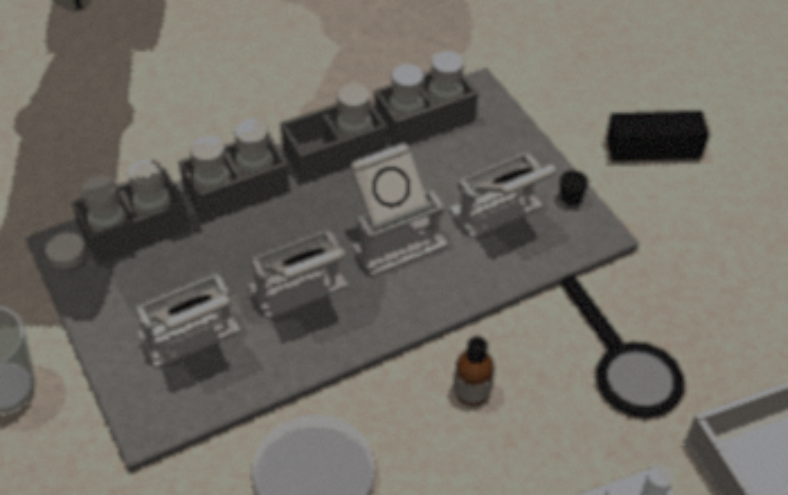

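View pics/top7.png

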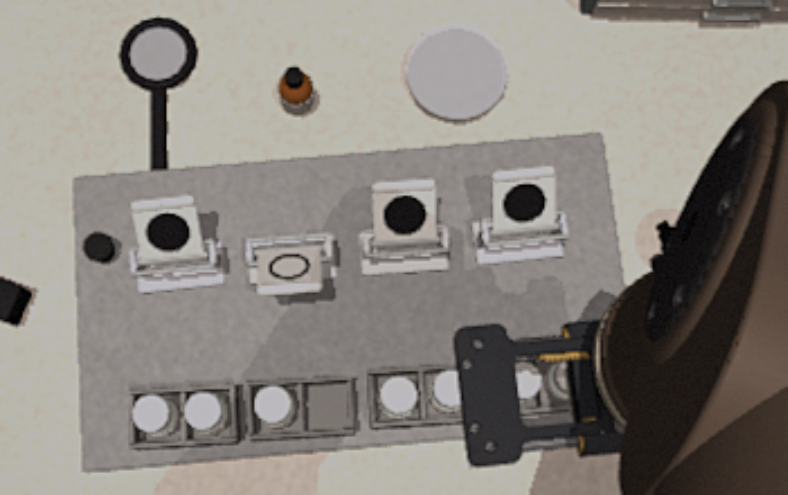

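Discs show at (168,232), (405,214) and (524,202), and the ring at (289,266) in front of the one-jar bin. All seven jars and the bystanders are in place, and the arm is clear.

```bash
python3 -c "
from cell import arm
print(arm.sign_off())"
```

```text
the job is handed in; nothing more can be done
None
```

The stock board is up to date. I pushed over the leftmost (+y) and rightmost (−y) tags with the closed fingertips, so both now lie disc up. The other two already matched their bins, so I left them alone: the third from the left (disc up, full bin) and the second (ring up, one jar).

- **Final state:** the last top and scene pictures show three discs in line with the three full bins, and the ring in line with the one-jar bin. All seven jars were in their pockets, the stopper, cap, dish, dropper and beaker looked unmoved, and the arm was clear above.
- **Force and time:** force readings taken at the end of each move stayed under about 2 N. The last picture was at about 10.8 s, well inside the 54 s limit.
- **Failed or conflicting checks:** no check failed. The detectors gave three false hits on stands and bins, and two on single pictures were up to about 10 mm off. A joint fit to the given spacing averaged these out, and the overlay pictures confirmed it.

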